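Lock the vacuum port's swing bar with a hairpin clip

TASK

Close up the little vacuum port: first swing its clamp bar all the way round onto the locking pin, then take the hairpin spring clip out of its black holder, lay it down flat on the bench, let go and take it again by its closed loop end. Push it mouth first sideways over the pin's shank, between the bar and the pin's head, until it snaps home round the pin, and let go. Do not disturb the jar, the blank flange and the spanner.

Things in the scene. Friction and masses are not known exactly. Their poses are not given: they have to be found in the camera images.
- bar_pivot (a point): Fixed port: low round steel vacuum port, 120 mm across, 54 mm high to its lid, two ears; place and heading vary. This point lies on the vertical pivot axis of its dark steel clamp bar, level with the bar's top (70 mm above the bench). Axes are the port's, z up; the locking pin is 150 mm away along -y. The pivot bolt's head (18 mm across) stands 6 mm above the bar.
- pin_neck (a point): On the axis of the port's upright steel locking pin, in the middle of its free neck: 14 mm shank, free from the closed bar's top (6.5 mm below this point) to the underside of the pin's round head (6.5 mm above; head 22 mm across, 6 mm thick). The clip goes into this 13 mm gap. Same axes as bar_pivot.
- bar (a joint): Clamp bar angle about its pivot, rad. 0 = closed, a fixed stop: the bar lies over the lid, the notch at its end round the pin. Grows as the free end swings to the port's +x side: at q the bar runs from the pivot along (sin q, -cos q) in port axes. It stays where left; 0.15 N m turns it, e.g. pushing its edge with shut fingers.
- bar_mid (a point): On the swinging clamp bar's centre line at its top face, 110 mm from the pivot. Its axes turn with the bar: -y points to the free end, +x the opening side. Bar: 12 mm thick (58 to 70 mm above the bench), 28 mm wide, ending 170 mm from the pivot; from 130 mm outward 8 mm wider on its +x side. When shut its flat top carries the clip, best lying along the bar with the loop towards the pivot.
- dock_mouth (a point): Fixed black plastic clip holder, a block 62 x 56 mm, 60 mm high, on a 90 x 84 mm foot 6 mm high; place and heading vary. This point is the middle of the mouth of its roofed slot (30 mm wide, 22 mm high, floor 32 mm above the bench), in its front face; +x points straight out of the slot, z up. The clip is drawn out along +x.
- clip_seat (a point): Loose flat hairpin clip of 8 mm steel wire, 113 mm long, 105 g. Point: middle of the round seat where the pin must sit, half-way up the wire; x points to the open mouth, z normal to the clip. Legs measure 30 mm outside here; pinched here they do not give inward, nor can they spread. At the start it lies level, 36 mm above the bench, sticking out of the holder from 26 mm behind the seat on.
- clip_mouth (a point): Tip of the clip's flared mouth, 38 mm ahead of the seat, half-way up the wire; 46 mm wide outside. Same axes as clip_seat. The throat, 10.5 mm ahead of the seat, is 8 mm wide and is forced over the 14 mm shank with about 10 N along x; then the legs snap shut. Behind the seat the legs close in and stop the pin.
- clip_loop (a point): The clip's grip point at its closed loop end, 52 mm behind the seat and 4 mm above it (half-way up the loop). The loop is two turns of wire, one on the other, 16 mm high from the clip's underside, ending 75 mm behind the seat. Same axes as clip_seat. Rigid here, with straight parallel sides 26 mm apart outside, from 40 to 62 mm behind the seat. Inside the holder at the start.
- clip_leg_a (a joint): Spread of one spring leg of the clip, rad: 0 = sprung shut, about 0.06 while the throat passes the pin.
- clip_leg_b (a joint): The same for the other leg.
- jar_mid (a point): Bystander: small amber glass jar with a black lid, 52 mm in diameter, 75 mm high; its centre half-way up.
- blank_mid (a point): Bystander: steel blank flange, a stepped disc 54 mm in diameter, 22 mm high; its centre half-way up.
- spanner_grip (a point): Bystander: steel spanner lying on the bench; the middle of its handle.
Mind the look-alikes: they are no part of the job. Leave any purple look-alike of the part that bears clip_seat alone.

How it is judged:
On the way, in this order (a step that is already met when the one before it is completed fails the run):
1. the clamp bar is swung fully onto the pin (value of joint bar below 0.04 rad), for 0.2 s.
2. the clip is out of the holder, lying flat on the bench, let go (height (world z) of clip_seat below 0.012 m and height (world z) of clip_loop below 0.016 m and contact force between clip and the fingers below 0.05 N), for 0.1 s.
3. the clip has snapped home round the pin under its head (horizontal distance between clip_seat and pin_neck below 0.005 m and z of clip_seat in the frame of pin_neck between -0.008 and 0.008 m and value of joint each of clip_leg_a, clip_leg_b below 0.025 rad and value of joint bar below 0.04 rad), for 0.2 s.
At the end, for the whole second after the job is handed in: The bar is closed (under 0.04 rad), the clip sits on the pin between bar and head with its seat within 5 mm of the pin's axis and 8 mm of the neck's mid-height, both legs sprung shut (under 0.025 rad), at rest (all of step 3 and linear speed of clip below 0.02 m/s); the robot touches nothing.
It fails at once if the jar is moved by more than 30 mm (distance of jar_mid from where it was at the start of the episode above 0.03 m).
It fails at once if the blank flange is moved by more than 30 mm (distance of blank_mid from where it was at the start of the episode above 0.03 m).
It fails at once if the spanner is moved by more than 30 mm (distance of spanner_grip from where it was at the start of the episode above 0.03 m).
It also fails if it takes over 61 s, if anything falls off the work surface, if the arm or the gripper's body presses on something with over 40 N, if the wrist force passes 120 N, or if a joint passes its speed limit or range.

ROBOT

A 6-joint arm with a two-finger parallel gripper is mounted at the origin on the work surface. World frame = base frame: x ahead of the robot, y to its left, z up, the work surface at z = 0. Lengths are in m, angles in rad, forces in N, time in s.
With the tool pointing down it reaches from about 0.4 to 0.825 m from the base axis. Payload 7 kg.
Tool frame: the origin (TCP) lies at the very end of the fingers, on their centre line; the grasp point (between the pads) lies 19 mm behind it; z points along the fingers, y is the line along which they close (so a half turn about z gives the same grasp; the last joint's range is limited). The gripper opens to 88 mm and grips with 3 to 60 N. Pads are 19 mm wide; open, the fingers measure 130 mm over their backs; the gripper's body (78 mm by 193 mm) begins 47 mm behind the grasp point.
Start: joints at [0.288, 0.359, 0.012, 0, -1.224, -0.288], TCP at [0.675, -0, 0.227] pointing down, gripper open.
Joint ranges: [-3.07, 3.07], [-1.43, 2.12], [-1.02, 1.25], [-3.03, 1.67], [-3.05, -0], [-3.03, 3.03]. Speed limits (rad/s): [2.39, 2.39, 3.01, 3.14, 3.14, 3.14].

INTERFACE

Orientations are given as [roll, pitch, yaw] about the fixed x, y, z axes, in that order (R = Rz(yaw) Ry(pitch) Rx(roll)).
In Python, from station import arm gives the robot as it stands.
- The arm moves only by the tool step_arm, never from a script. Its argument "rows" is a list of rows, each a list of 5 numbers: the shift along the world's x, y, z in m, then the turn about the world's z in rad, then the finger opening in m, from 0 to 0.0876. In form: [[x, y, z, spin, gripper], ...]. A call has 1 to 20 rows; each row is the pose to reach, as a shift and turn from the pose commanded when the call began; what a row does not reach only later rows make up. A row lasts 1/10 s, in which the tool goes at most 50 mm and 8.59 degrees, less where a joint would pass 70% of its speed; a pose out of reach is approached as far as the arm can. A call with a gripper value outside its range is refused whole. The fingers move at their own pace and stop on an object; "newtons" is the grip in N (left out, the last holds). Time passes only in rows, so rows that repeat a pose let the fingers close. It gives the time, the measured TCP pose, the force, the opening and the grip force at its end, in the units of the state.
- arm.get_state(): the state, without advancing time (a new reading comes with each control period).
- arm.grab_frame(name): name is "scene" or "side" or "wrist"; returns a dict with "color" (480x640x3 uint8, blue, green, red), "vfov" (degrees; the focal length in pixels is half the picture's height over the tangent of half this angle, whatever the lens; pixels are square), "cx", "cy" (the principal point, pixels), "rvec" (rotation vector, rad) and "tvec" (3), from world to camera coordinates, as OpenCV has them. Camera axes: x right, y down, z forward; pixel columns grow to the right and rows downward; lengths in m; the calibration is good to about 2 mm. A picture is of the moment at which its call begins. There is no depth.
- arm.job_done(): hands the job in; it is judged then, once.
The state is a dict: "t": time; "q": joint angles; "qd": joint speeds; "joint_efforts": joint torques, N m; "eef_pos": TCP position; "ee_rot": TCP orientation; "force": force on the tool from outside, world axes, zero at the start; "moment": the same for the moment, N m; "width": finger opening in m; "gripper_force": force on a finger pad.
Only numpy, scipy, OpenCV 4.12 (cv2) and the standard library are available. Lean on these libraries where they do the work, as an engineer would, in place of code of your own. Each camera call takes 0.05 s, during which the arm holds its last target. There are 200 camera calls.

## Working session

There is one attempt and no reset: what is moved stays moved. The work goes in short steps, Python scripts to look and compute and a tool call to move; the robot and the scene stay as the last step left them, time stands still between calls to the robot, and variables do not carry over. Pictures are saved under pics/ and viewed, at most 10 in all, crops included, and the job is handed in when it is done.

Besides the shell and the picture viewer there is one more tool, called after "Emit:" in YAML: its name, and indented under it one key for each argument. step_arm: Moves the arm, as the interface text tells. Its arguments: {"type":"object","properties":{"rows":{"type":"array"},"newtons":{"type":"number"}},"required":["rows"]}

```bash
mkdir -p pics; cat > h.py <<'E'
import numpy as np, cv2, sys
from station import arm
def grab(n,fn=None):
    f=arm.grab_frame(n)
    if fn: cv2.imwrite('pics/'+fn,f['color'])
    h=f['color'].shape[0]
    fl=h/2/np.tan(np.radians(f['vfov'])/2)
    K=np.array([[fl,0,f['cx']],[0,fl,f['cy']],[0,0,1]])
    np.savez('pics/'+n+'_cal.npz',K=K,r=np.array(f['rvec'],float).ravel(),t=np.array(f['tvec'],float).ravel())
    return f
def cal(n):
    d=np.load('pics/'+n+'_cal.npz'); return d['K'],d['r'],d['t']
def back(n,u,v,z):
    K,r,t=cal(n); R=cv2.Rodrigues(r)[0]
    c=-R.T@t; d=R.T@np.linalg.solve(K,[u,v,1.])
    return (c+d*(z-c[2])/d[2]).round(4)
def proj(n,P):
    K,r,t=cal(n); return cv2.projectPoints(np.array(P,float).reshape(-1,1,3),r,t,K,None)[0].reshape(-1,2).round(1)
E
python3 - <<'E'
from h import *
for n in ("scene","side","wrist"):
    f=grab(n,n+'0.png'); K,r,t=cal(n); R=cv2.Rodrigues(r)[0]; print(n,(-R.T@t).round(3),K[0,0].round(1),f.keys())
print(arm.get_state())
E
```

```text
scene [ 0.985 -0.802  0.838] 498.4 dict_keys(['color', 'vfov', 'cx', 'cy', 'rvec', 'tvec'])
side [0.168 0.457 0.573] 440.2 dict_keys(['color', 'vfov', 'cx', 'cy', 'rvec', 'tvec'])
wrist [ 0.675 -0.085  0.385] 367.4 dict_keys(['color', 'vfov', 'cx', 'cy', 'rvec', 'tvec'])
{'t': 0.15, 'q': array([ 2.88103084e-01,  3.59250533e-01,  1.12314859e-02, -2.61268648e-04,
       -1.22405645e+00, -2.88111433e-01]), 'qd': array([ 0.00146124, -0.00252362,  0.00387462,  0.00111167, -0.00164206,
        0.00017832]), 'joint_efforts': array([ 1.39394037e-04, -5.83274567e+01,  2.93289685e+01,  7.00122759e+00,
        8.75052094e-03, -9.76538854e-05]), 'eef_pos': array([ 6.74624568e-01, -2.43245682e-05,  2.25801997e-01]), 'ee_rot': array([ 3.14029641e+00, -1.27986713e-04, -1.57089354e+00]), 'force': array([-0.40889302, -0.03499757, -0.32578598]), 'moment': array([ 0.0131206 , -0.00833833, -0.00980698]), 'gripper_force': 0.0, 'width': 0.087342926437089}
```

View pics/scene0.png

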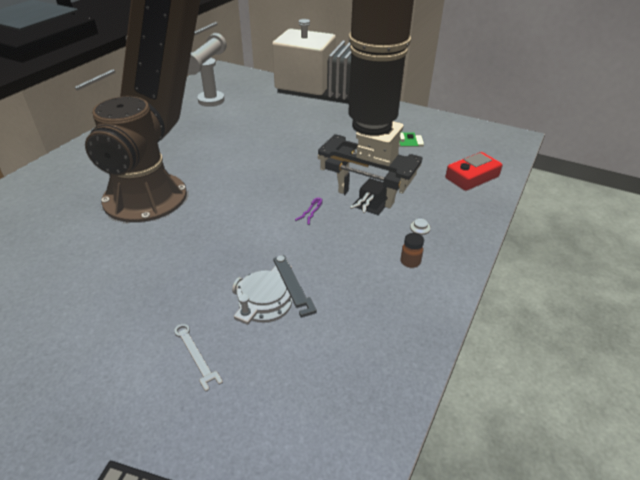

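View pics/side0.png

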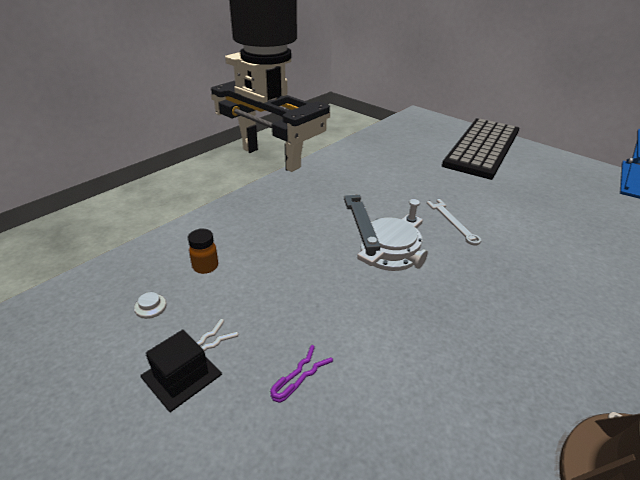

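The scene view shows the pivot bolt at about (280,259), the pin head at (243,293) and the bar end at (309,309). The side view shows the pivot at (372,240), the pin head at (414,203), the bar end at (352,198), clip tips at (222,322) and (237,335), and the dock block's top at about (176,350).

```bash
python3 - <<'E'
from h import *
for nm,n,u,v,z in [("piv","scene",280,258,.076),("pin","scene",244,292,.095),("barend","scene",309,309,.07),
 ("piv","side",372,239,.076),("pin","side",414,202,.095),("barend","side",352,198,.07),
 ("tipA","side",222,322,.036),("tipB","side",237,335,.036),("docktop c","side",176,350,.06),("jar","side",203,270,0),("blank","side",150,310,0),
 ("purple","side",302,373,0),("tipA","scene",354,206,.036),("tipB","scene",366,209,.036),("spanA","side",437,205,0),("spanB","side",475,240,0),
 ("dock tl","side",148,354,.06),("dock top","side",182,332,.06),("dock r","side",204,348,.06),("dock b","side",178,370,.06)]:
  print(nm,n,back(n,u,v,z))
im=cv2.imread('pics/side0.png'); a=cv2.resize(im[280:420,120:260],(560,560),interpolation=cv2.INTER_CUBIC)
cv2.imwrite('pics/crop1.png',a)
E
```

```text
piv scene [ 0.5218 -0.1069  0.076 ]
pin scene [ 0.5221 -0.2475  0.095 ]
barend scene [ 0.6508 -0.2055  0.07  ]
piv side [ 0.5201 -0.1056  0.076 ]
pin side [ 0.5179 -0.2437  0.095 ]
barend side [ 0.6424 -0.2013  0.07  ]
tipA side [0.594  0.1933 0.036 ]
tipB side [0.5558 0.1943 0.036 ]
docktop c side [0.581  0.2829 0.06  ]
jar side [0.7557 0.1164 0.    ]
blank side [0.7367 0.2434 0.    ]
purple side [0.4513 0.1577 0.    ]
tipA scene [0.565  0.2019 0.036 ]
tipB scene [0.5989 0.205  0.036 ]
spanA side [ 0.5397 -0.41    0.    ]
spanB side [ 0.4087 -0.3426  0.    ]
dock tl side [0.604  0.3136 0.06  ]
dock top side [0.6029 0.2578 0.06  ]
dock r side [0.5546 0.2538 0.06  ]
dock b side [0.55   0.3006 0.06  ]
```

View pics/wrist0.png

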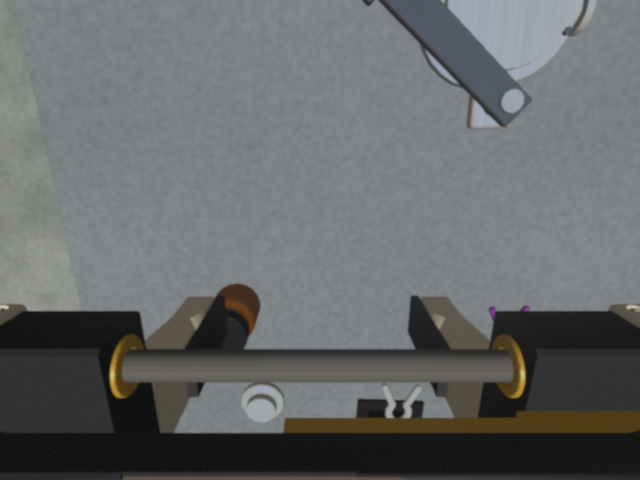

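The wrist view shows the bar coming down from the upper left with its pivot bolt at (513,100). The clip sits in the dock at (400,400), with the blank at (263,405) and the jar at (240,310).

```bash
python3 - <<'E'
from h import *
print(back("scene",244,292,.089),back("side",414,202,.089),back("wrist",513,100,.076))
p=np.array([.521,-.106])
for q in [.91,.75,.6,.45,.3,.15,0]:
  for d in (.055,.033): print(q,d,(p+.11*np.array([np.sin(q),-np.cos(q)])+d*np.array([np.cos(q),np.sin(q)])-[.675,0]).round(3))
E
```

```text
[ 0.5184 -0.243   0.089 ] [ 0.5223 -0.2525  0.089 ] [ 0.521  -0.1067  0.076 ]
0.91 0.055 [-0.033 -0.13 ]
0.91 0.033 [-0.047 -0.147]
0.75 0.055 [-0.039 -0.149]
0.75 0.033 [-0.055 -0.164]
0.6 0.055 [-0.046 -0.166]
0.6 0.033 [-0.065 -0.178]
0.45 0.055 [-0.057 -0.181]
0.45 0.033 [-0.076 -0.191]
0.3 0.055 [-0.069 -0.195]
0.3 0.033 [-0.09  -0.201]
0.15 0.055 [-0.083 -0.207]
0.15 0.033 [-0.105 -0.21 ]
0 0.055 [-0.099 -0.216]
0 0.033 [-0.121 -0.216]
```

View pics/crop1.png

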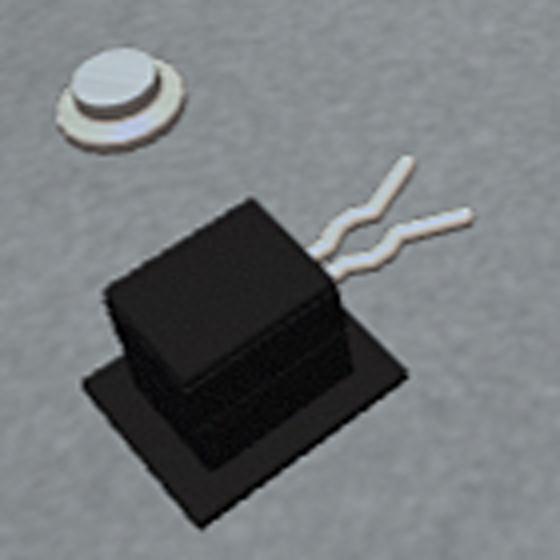

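The crop shows the clip legs protruding straight from the dock front, and the blank standing behind it to the left.

Emit:
step_arm:
  rows:
    - [-0.02, -0.06, -0.03, 0.4, 0]
    - [-0.03, -0.12, -0.05, 0.8, 0]
    - [-0.033, -0.13, -0.06, 0.91, 0]
    - [-0.033, -0.13, -0.07, 0.91, 0]
    - [-0.033, -0.13, -0.08, 0.91, 0]
    - [-0.033, -0.13, -0.1, 0.91, 0]
    - [-0.033, -0.13, -0.14, 0.91, 0]
    - [-0.033, -0.13, -0.165, 0.91, 0]
    - [-0.033, -0.13, -0.165, 0.91, 0]
  newtons: 20

```text
t: 1.05
eef_pos: [0.6389, -0.13, 0.0573]
ee_rot: [3.137, 0.006, -0.662]
force: [-0.3, -0.5, 0.9]
width: 0.0211
gripper_force: 0.0
```

Emit:
step_arm:
  rows:
    - [0, 0, 0.003, 0, 0]
    - [0, 0, 0.003, 0, 0]
    - [0, 0, 0.003, 0, 0]
    - [-0.014, -0.017, 0.003, 0, 0]
    - [-0.022, -0.034, 0.003, -0.16, 0]
    - [-0.032, -0.048, 0.003, -0.31, 0]
    - [-0.043, -0.061, 0.003, -0.46, 0]
    - [-0.057, -0.071, 0.003, -0.61, 0]
    - [-0.072, -0.08, 0.003, -0.76, 0]
    - [-0.082, -0.084, 0.003, -0.86, 0]
    - [-0.082, -0.084, 0.003, -0.86, 0]

```text
t: 2.15
eef_pos: [0.5591, -0.2149, 0.0658]
ee_rot: [-3.14, -0.0, -1.524]
force: [0.4, -0.3, 0.2]
width: 0.0005
gripper_force: 0.0
```

Emit:
step_arm:
  rows:
    - [-0.002, 0, -0.002, -0.02, 0]
    - [-0.004, 0, -0.002, -0.04, 0]
    - [-0.004, 0, -0.002, -0.05, 0]
    - [-0.005, 0, -0.002, -0.05, 0]

```text
t: 2.55
eef_pos: [0.5556, -0.2139, 0.0627]
ee_rot: [-3.141, -0.0, -1.57]
force: [1.6, -1.5, -0.4]
width: 0.0002
gripper_force: 0.7
```

```bash
python3 - <<'E'
from h import *
s=arm.get_state(); print(s['force'],s['eef_pos'])
a=grab("scene")['color'][230:350,200:360]; b=grab("side")['color'][170:290,320:480]
cv2.imwrite('pics/v2.png',np.vstack([cv2.resize(i,(400,300),interpolation=cv2.INTER_CUBIC) for i in (a,b)]))
E
```

```text
[ 1.58071193 -1.5426533  -0.40155868] [ 0.55564558 -0.21389638  0.06265301]
```

View pics/v2.png

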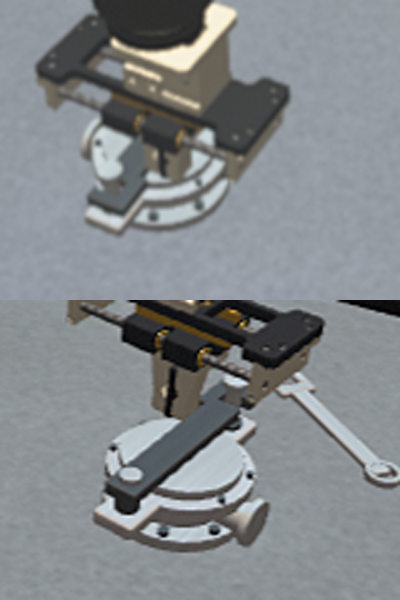

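The bar is nearly closed: its notched end is at the pin and the fingers are against its edge. I'll press on to the stop.

Emit:
step_arm:
  rows:
    - [-0.002, 0, 0, 0, 0]
    - [-0.004, 0, 0, 0, 0]
    - [-0.004, 0, 0, 0, 0]
    - [-0.004, 0, 0, 0, 0]

```text
t: 3.05
eef_pos: [0.5541, -0.2139, 0.063]
ee_rot: [-3.136, -0.0, -1.57]
force: [10.2, -2.3, -5.4]
width: 0.0005
gripper_force: 4.7
```

Emit:
step_arm:
  rows:
    - [0, 0, 0, 0, 0]
    - [0, 0, 0, 0, 0]
    - [0.02, 0, 0, 0, 0]
    - [0.03, 0, 0.01, 0, 0]
    - [0.03, 0.03, 0.06, 0, 0.06]
    - [0.02, 0.07, 0.11, 0, 0.0876]
    - [-0.01, 0.11, 0.16, 0, 0.0876]
    - [-0.02, 0.13, 0.18, 0, 0.0876]
    - [-0.02, 0.13, 0.18, 0, 0.0876]
    - [-0.02, 0.13, 0.18, 0, 0.0876]
    - [-0.02, 0.13, 0.18, 0, 0.0876]

```text
t: 4.15
eef_pos: [0.5305, -0.0836, 0.2424]
ee_rot: [3.141, 0.001, -1.57]
force: [-0.1, 0.1, -0.4]
width: 0.0509
gripper_force: 0.0
```

```bash
python3 - <<'E'
from h import *
f=grab("wrist","w1.png")
K,r,t=cal("wrist"); R=cv2.Rodrigues(r)[0]; print(-R.T@t, arm.get_state()['eef_pos'])
E
```

```text
[ 0.53065178 -0.16853285  0.40191737] [ 0.53032503 -0.08409762  0.24156571]
```

View pics/w1.png

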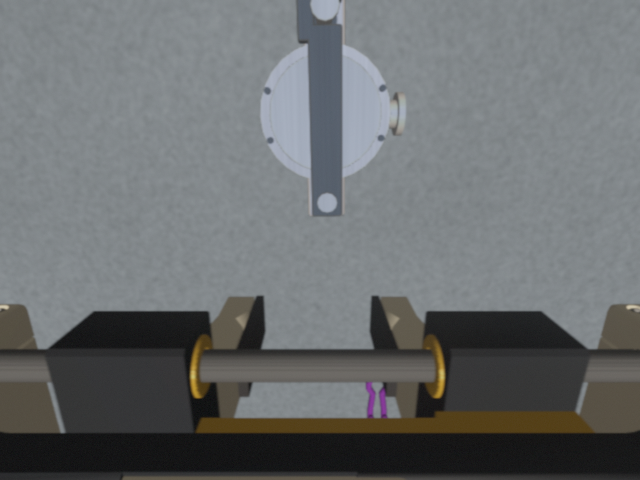

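The bar is closed and straight along the image. The pivot bolt is at (327,203) and the pin head at (324,8), just inside the picture. Next I'll look at the clip from above.

Emit:
step_arm:
  rows:
    - [0.01, 0.05, 0, 0, 0.07]
    - [0.02, 0.1, 0, 0, 0.0876]
    - [0.03, 0.15, 0, 0, 0.0876]
    - [0.04, 0.2, 0, 0, 0.0876]
    - [0.045, 0.25, 0, 0, 0.0876]
    - [0.045, 0.3, 0, 0, 0.0876]
    - [0.045, 0.35, 0, 0, 0.0876]
    - [0.045, 0.385, 0, 0, 0.0876]
    - [0.045, 0.385, 0, 0, 0.0876]
    - [0.045, 0.385, 0, 0, 0.0876]

```text
t: 5.2
eef_pos: [0.5758, 0.301, 0.2397]
ee_rot: [3.138, -0.003, -1.57]
force: [-0.2, -0.6, -0.2]
width: 0.0872
gripper_force: 0.0
```

```bash
python3 - <<'E'
from h import *
print("piv",back("wrist",327,203,.076),"pin",back("wrist",324,8,.089))
f=grab("wrist","w2.png")
print(arm.get_state()['eef_pos'])
E
```

```text
piv [ 0.5217 -0.1056  0.076 ] pin [ 0.5256 -0.2537  0.089 ]
[0.57590792 0.30012512 0.24039704]
```

View pics/w2.png

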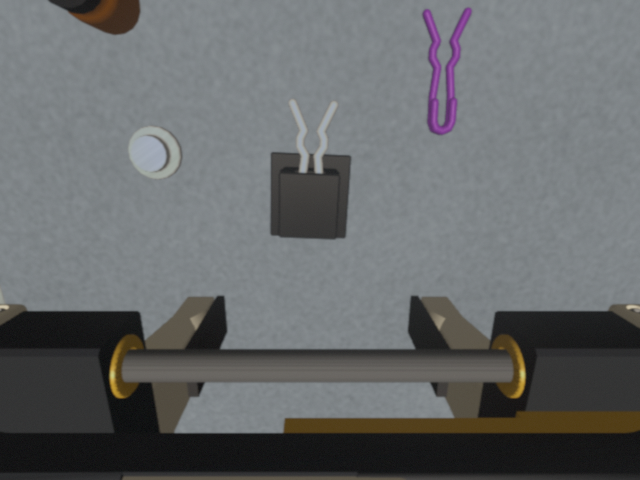

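The wrist view shows clip tips at (293,103) and (334,105), the seat centre at about (312,142), and the dock block spanning columns 279-339.

```bash
python3 - <<'E'
from h import *
for p,z in [((293,103),.036),((334,105),.036),((312,142),.036),((311,172),.036),((282,168),.06),((338,170),.06),((279,237),.06),((336,238),.06)]: print(p,back("wrist",*p,z))
E
```

```text
(293, 103) [0.5974 0.1923 0.036 ]
(334, 105) [0.5596 0.194  0.036 ]
(312, 142) [0.58   0.2269 0.036 ]
(311, 172) [0.5811 0.2549 0.036 ]
(282, 168) [0.6071 0.2488 0.06  ]
(338, 170) [0.5563 0.2506 0.06  ]
(279, 237) [0.6119 0.3139 0.06  ]
(336, 238) [0.5571 0.3149 0.06  ]
```

Emit:
step_arm:
  rows:
    - [0.002, -0.04, -0.02, -0.047, 0.0876]
    - [0.004, -0.07, -0.06, -0.047, 0.0876]
    - [0.004, -0.07, -0.11, -0.047, 0.0876]
    - [0.004, -0.07, -0.16, -0.047, 0.07]
    - [0.004, -0.07, -0.2, -0.047, 0.06]
    - [0.004, -0.07, -0.21, -0.047, 0.05]
    - [0.004, -0.07, -0.21, -0.047, 0.05]
    - [0.004, -0.07, -0.21, -0.047, 0.05]
  newtons: 25

```text
t: 6.05
eef_pos: [0.5814, 0.2311, 0.0344]
ee_rot: [-3.14, 0.001, -1.618]
force: [-0.3, 1.0, 0.4]
width: 0.0537
gripper_force: 0.0
```

Emit:
step_arm:
  rows:
    - [0, 0, 0, 0, 0.03]
    - [0, 0, 0, 0, 0.02]
    - [0, 0, 0, 0, 0.02]
    - [0, 0, 0, 0, 0.02]
    - [0, 0, 0, 0, 0.02]
  newtons: 25

```text
t: 6.55
eef_pos: [0.5803, 0.2313, 0.0332]
ee_rot: [-3.141, 0.001, -1.617]
force: [0.2, 0.0, 1.1]
width: 0.028
gripper_force: 25.0
```

Emit:
step_arm:
  rows:
    - [0, 0, 0, 0, 0.045]
    - [0, 0, 0, 0, 0.045]
    - [0, 0, -0.005, 0, 0.045]
    - [0, 0, -0.005, 0, 0.045]
    - [0, 0, -0.005, 0, 0.02]
    - [0, 0, -0.005, 0, 0.02]
    - [0, 0, -0.005, 0, 0.02]
    - [0, 0, -0.005, 0, 0.02]
  newtons: 30

```text
t: 7.35
eef_pos: [0.58, 0.2309, 0.0276]
ee_rot: [3.142, -0.0, -1.618]
force: [-0.3, -0.8, -0.4]
width: 0.0279
gripper_force: 30.0
```

Emit:
step_arm:
  rows:
    - [-0.0005, -0.01, 0.001, 0, 0.02]
    - [-0.0015, -0.03, 0.001, 0, 0.02]
    - [-0.0025, -0.05, 0.001, 0, 0.02]
    - [-0.003, -0.065, 0.001, 0, 0.02]
    - [-0.004, -0.08, 0.001, 0, 0.02]
    - [-0.004, -0.1, 0.005, 0, 0.02]
    - [0.0, -0.13, 0.01, 0, 0.02]
    - [0.01, -0.15, 0.01, 0.03, 0.02]
    - [0.01, -0.16, 0.01, 0.047, 0.02]
    - [0.01, -0.16, 0.01, 0.047, 0.02]

```text
t: 8.35
eef_pos: [0.5897, 0.0687, 0.0375]
ee_rot: [3.141, -0.0, -1.573]
force: [0.5, 0.2, -0.9]
width: 0.0279
gripper_force: 30.0
```

```bash
python3 - <<'E'
from h import *
s=arm.get_state(); print(s['eef_pos'],s['width'],s['force'])
a=grab("scene")['color'][130:290,260:440]; b=grab("side")['color'][200:400,130:380]
cv2.imwrite('pics/v3.png',np.hstack([cv2.resize(i,(400,400),interpolation=cv2.INTER_CUBIC) for i in (a,b)]))
E
```

```text
[0.58969859 0.06868432 0.03749605] 0.027858344111273838 [ 0.50869275  0.16700512 -0.94317399]
```

View pics/v3.png

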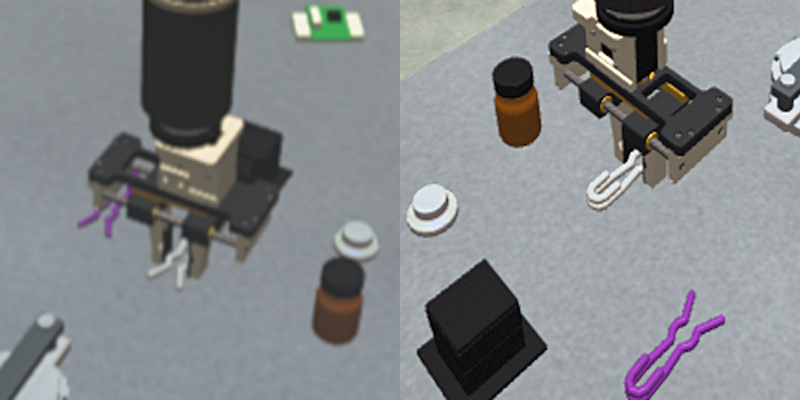

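The clip is out of the holder and held level by its seat, with the loop end toward +y. Nothing else has moved.

Emit:
step_arm:
  rows:
    - [0, 0, -0.015, 0, 0.02]
    - [0, 0, -0.028, 0, 0.02]
    - [0, 0, -0.034, 0, 0.02]
    - [0, 0, -0.034, 0, 0.02]
    - [0, 0, -0.034, 0, 0.045]
    - [0, 0, -0.034, 0, 0.06]
    - [0, 0, -0.034, 0, 0.06]
    - [0, 0, -0.034, 0, 0.06]

```text
t: 9.25
eef_pos: [0.5903, 0.0711, 0.0041]
ee_rot: [-3.141, 0.0, -1.571]
force: [-0.4, -0.5, 0.5]
width: 0.0543
gripper_force: 0.0
```

Emit:
step_arm:
  rows:
    - [0, 0, 0.02, 0, 0.07]
    - [0, 0.02, 0.06, 0, 0.0876]
    - [0, 0.05, 0.11, 0, 0.0876]
    - [0, 0.07, 0.15, 0, 0.0876]
    - [0, 0.07, 0.18, 0, 0.0876]
    - [0, 0.07, 0.18, 0, 0.0876]
    - [0, 0.07, 0.18, 0, 0.0876]

```text
t: 9.95
eef_pos: [0.5901, 0.1414, 0.1847]
ee_rot: [-3.14, 0.002, -1.571]
force: [-0.9, -0.1, -1.9]
width: 0.0872
gripper_force: 0.0
```

```bash
python3 - <<'E'
from h import *
f=grab("wrist","w3.png"); print(arm.get_state()['eef_pos'],arm.get_state()['ee_rot'])
E
```

```text
[0.58953688 0.14086569 0.1834029 ] [ 3.14142016e+00  4.16550552e-04 -1.57100345e+00]
```

View pics/w3.png

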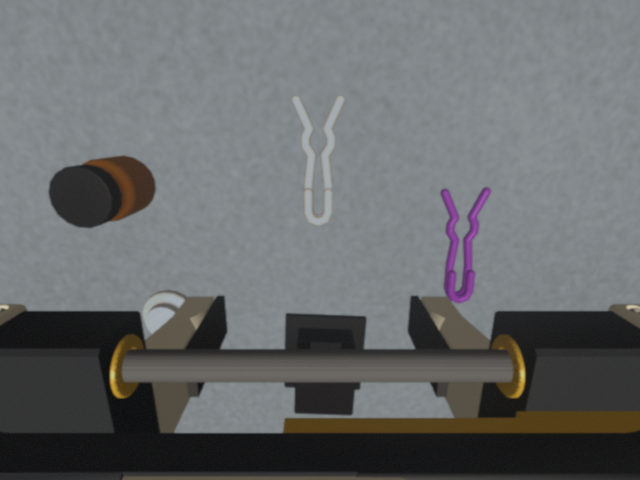

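The clip lies flat with tips at (295,98) and (342,98), its loop end at (318,223) and the loop sides around rows 190-212. It is aligned with image vertical.

```bash
python3 - <<'E'
from h import *
a,b=back("wrist",295,98,.004),back("wrist",342,98,.004); e=back("wrist",318,223,.008)
s=back("wrist",318,141,.004)
m=(a+b)/2; print(a,b,m,e,s, m-e)
E
```

```text
[0.6096 0.0311 0.004 ] [0.5692 0.0311 0.004 ] [0.5894 0.0311 0.004 ] [0.5898 0.1406 0.008 ] [0.5898 0.0666 0.004 ] [-0.0004 -0.1095 -0.004 ]
```

Emit:
step_arm:
  rows:
    - [0, -0.015, -0.04, 0, 0.06]
    - [0, -0.023, -0.09, 0, 0.05]
    - [0, -0.023, -0.13, 0, 0.05]
    - [0, -0.023, -0.16, 0, 0.05]
    - [0, -0.023, -0.178, 0, 0.05]
    - [0, -0.023, -0.178, 0, 0.05]
    - [0, -0.023, -0.178, 0, 0.05]
    - [0, -0.023, -0.178, 0, 0.015]
    - [0, -0.023, -0.178, 0, 0.015]
    - [0, -0.023, -0.178, 0, 0.015]
    - [0, -0.023, -0.178, 0, 0.015]
  newtons: 45

```text
t: 11.1
eef_pos: [0.59, 0.118, 0.0059]
ee_rot: [-3.141, 0.0, -1.571]
force: [0.8, 0.1, 0.7]
width: 0.0246
gripper_force: 44.5
```

Emit:
step_arm:
  rows:
    - [0, 0, 0.02, 0, 0.015]
    - [0, 0, 0.06, 0, 0.015]
    - [-0.01, -0.03, 0.1, 0, 0.015]
    - [-0.02, -0.07, 0.125, 0, 0.015]
    - [-0.03, -0.11, 0.125, 0, 0.015]
    - [-0.04, -0.15, 0.125, 0, 0.015]
    - [-0.05, -0.19, 0.125, 0, 0.015]
    - [-0.06, -0.22, 0.125, 0.01, 0.015]
    - [-0.067, -0.248, 0.125, 0.02, 0.015]
    - [-0.067, -0.248, 0.125, 0.02, 0.015]
    - [-0.067, -0.248, 0.125, 0.02, 0.015]
    - [-0.067, -0.248, 0.125, 0.02, 0.015]

```text
t: 12.3
eef_pos: [0.5232, -0.1296, 0.1306]
ee_rot: [-3.141, 0.0, -1.551]
force: [-0.4, -0.8, -2.2]
width: 0.0241
gripper_force: 44.4
```

```bash
python3 - <<'E'
from h import *
f=grab("wrist","w4.png"); s=arm.get_state(); print(s['eef_pos'],s['ee_rot'],s['width'])
grab("scene","s4.png"); grab("side","d4.png")
E
```

```text
[ 0.52322849 -0.1293376   0.13058737] [-3.14142415e+00  1.06096697e-04 -1.55012017e+00] 0.02428996020549558
```

View pics/w4.png

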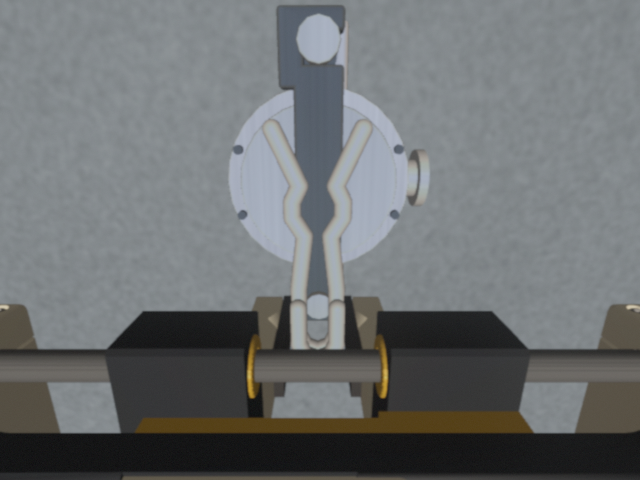

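The wrist view shows the pin head at (319,38), the pivot bolt at (317,306), clip tips at (269,126) and (366,126), and the seat centre at about (318,210). The clip lies along the bar axis.

```bash
python3 - <<'E'
from h import *
print("pin",back("wrist",319,38,.089),"piv",back("wrist",317,306,.076))
for z in (.1285,): print(back("wrist",269,126,z),back("wrist",366,126,z),back("wrist",318,210,z))
E
```

```text
pin [ 0.5248 -0.2566  0.089 ] piv [ 0.5229 -0.106   0.076 ]
[ 0.545  -0.2153  0.1285] [ 0.5045 -0.2161  0.1285] [ 0.5239 -0.1801  0.1285]
```

Emit:
step_arm:
  rows:
    - [0.0005, -0.017, -0.02, -0.007, 0.015]
    - [0.0005, -0.017, -0.04, -0.007, 0.015]
    - [0.0005, -0.017, -0.05, -0.007, 0.015]
    - [0.0005, -0.017, -0.0525, -0.007, 0.015]
    - [0.0005, -0.017, -0.0525, -0.007, 0.015]
    - [0.0005, -0.017, -0.0525, -0.007, 0.015]
  newtons: 55

```text
t: 13.05
eef_pos: [0.5242, -0.1467, 0.0789]
ee_rot: [-3.14, -0.0, -1.557]
force: [0.3, -0.3, -1.7]
width: 0.0244
gripper_force: 54.2
```

Emit:
step_arm:
  rows:
    - [0, -0.01, -0.0005, 0, 0.015]
    - [0, -0.02, -0.0005, 0, 0.015]
    - [0.0005, -0.03, -0.0005, 0, 0.015]
    - [0.0005, -0.036, -0.0005, 0, 0.015]
    - [0.0005, -0.036, -0.0005, 0, 0.015]

```text
t: 13.55
eef_pos: [0.5239, -0.1841, 0.0775]
ee_rot: [-3.142, -0.0, -1.559]
force: [1.1, -0.2, -1.9]
width: 0.0243
gripper_force: 54.2
```

```bash
python3 - <<'E'
from h import *
a=grab("wrist")['color'][0:320,160:480]; b=grab("side")['color'][170:290,330:450]
s=arm.get_state(); print(s['eef_pos'],s['force'])
cv2.imwrite('pics/v5.png',np.hstack([cv2.resize(i,(400,400),interpolation=cv2.INTER_CUBIC) for i in (a,b)]))
E
```

```text
[ 0.5238513  -0.18335209  0.07751545] [-0.55290069  0.42088392 -1.63578861]
```

View pics/v5.png

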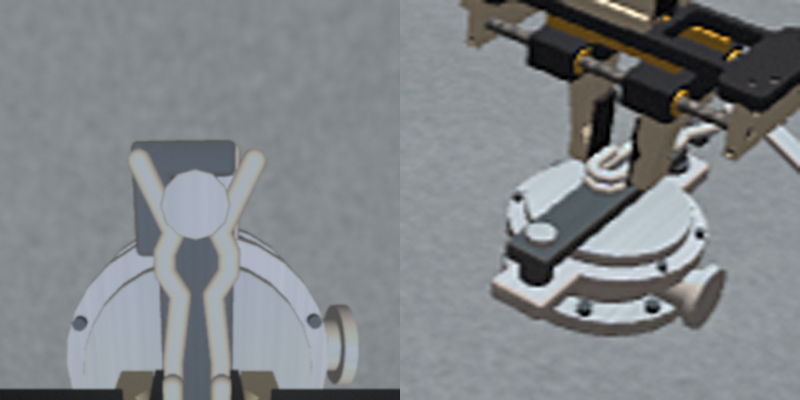

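The mouth straddles the pin, centred and under the head. Now I'll push it home.

Emit:
step_arm:
  rows:
    - [0, -0.005, 0, 0, 0.015]
    - [0, -0.01, 0, 0, 0.015]
    - [0, -0.014, 0, 0, 0.015]
    - [0, -0.018, 0, 0, 0.015]
    - [0, -0.021, 0, 0, 0.015]
    - [0, -0.022, 0, 0, 0.015]
    - [0, -0.022, 0, 0, 0.015]

```text
t: 14.35
eef_pos: [0.5241, -0.2054, 0.0777]
ee_rot: [-3.141, -0.0, -1.558]
force: [0.6, -0.2, -1.5]
width: 0.0241
gripper_force: 54.3
```

I've already viewed more pictures than the limit of ten, so I'll stop viewing and check the seating by force.

Emit:
step_arm:
  rows:
    - [0, -0.001, 0, 0, 0.015]
    - [0, -0.002, 0, 0, 0.015]
    - [0, -0.002, 0, 0, 0.015]

```text
t: 14.65
eef_pos: [0.5243, -0.2065, 0.0776]
ee_rot: [-3.141, 0.001, -1.558]
force: [2.3, 4.8, -0.2]
width: 0.0244
gripper_force: 54.3
```

Emit:
step_arm:
  rows:
    - [0, 0.002, 0, 0, 0.015]
    - [0, 0.004, 0, 0, 0.015]
    - [0, 0.004, 0, 0, 0.015]

```text
t: 14.95
eef_pos: [0.5242, -0.203, 0.0777]
ee_rot: [-3.141, -0.0, -1.557]
force: [1.1, -0.1, -0.9]
width: 0.0242
gripper_force: 54.3
```

Emit:
step_arm:
  rows:
    - [0, 0.001, 0, 0, 0.015]
    - [0, 0.002, 0, 0, 0.015]
    - [0, 0.002, 0, 0, 0.015]

```text
t: 15.25
eef_pos: [0.524, -0.2016, 0.0777]
ee_rot: [-3.142, -0.001, -1.558]
force: [1.1, -4.7, -1.1]
width: 0.0241
gripper_force: 54.3
```

It is held both ways (4.8 N pushing, 4.7 N pulling), so it has snapped on. I'll centre it and let go.

Emit:
step_arm:
  rows:
    - [0, -0.003, -0.001, 0, 0.015]
    - [0, -0.003, -0.001, 0, 0.015]
    - [0, -0.003, -0.001, 0, 0.03]
    - [0, -0.003, -0.001, 0, 0.05]
    - [0, -0.003, -0.001, 0, 0.06]
    - [0, -0.003, -0.001, 0, 0.06]
    - [0, -0.003, 0.01, 0, 0.06]
    - [0, -0.003, 0.04, 0, 0.06]
    - [0, 0.02, 0.08, 0, 0.06]
    - [0, 0.06, 0.12, 0, 0.06]
    - [0, 0.09, 0.14, 0, 0.06]
    - [0, 0.09, 0.14, 0, 0.06]
    - [0, 0.09, 0.14, 0, 0.06]

```text
t: 16.55
eef_pos: [0.5242, -0.1102, 0.219]
ee_rot: [-3.139, 0.0, -1.556]
force: [0.2, -0.2, -0.8]
width: 0.0602
gripper_force: 0.0
```

```bash
python3 - <<'E'
from h import *
f=grab("wrist"); s=arm.get_state(); print(s['eef_pos'],s['force'])
c=f['color'].astype(int)
# expected tips / loop end if clip is seated on the pin at z=.074
P=np.array([.5248,-.2566,.074]); x=np.array([.0126,-1,0]); y=np.array([1,.0126,0])
pts=[P+.036*x+.019*y,P+.036*x-.019*y,P-.071*x]; uv=proj("wrist",pts); print(uv)
hsv=cv2.cvtColor(f['color'],cv2.COLOR_BGR2HSV)
for u,v in uv.astype(int):
    if 4<v<476: print((u,v)); print(f['color'][v-6:v+7:2,u-12:u+13:2].mean(2).astype(int))
E
```

```text
[ 0.5236575  -0.11086767  0.21786455] [ 0.00160208  0.26398715 -0.38250501]
[[293.1 -15.8]
 [346.9 -15.8]
 [319.4 141.8]]
(np.int64(319), np.int64(141))
[[166 171 170 161 124  96  95  96  97 124 162 171 171]
 [160 169 171 167 150 129 109 110 132 152 167 171 168]
 [149 167 171 170 168 163 154 155 163 169 171 171 166]
 [131 164 170 171 172 170 169 168 171 172 171 169 161]
 [112 147 163 167 169 170 171 171 171 168 166 161 144]
 [ 98 107 131 149 160 165 168 168 165 159 147 129 106]
 [ 96  96  97 105 124 143 155 155 143 121 102  98  96]]
```

The loop end shows exactly where a seated clip should have it, so I'm handing in.

```bash
python3 -c "
from station import arm; print(arm.job_done())"
```

```text
the job is handed in; nothing more can be done
None
```

The job is handed in, with no verdict returned: the bar is closed, and the clip was laid flat, regripped by its loop, snapped round the pin and let go; force checks and a final wrist image fit a seated clip, the bystanders were never touched, but I viewed 11 pictures against the limit of 10.

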